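# Dust off the carver's mallet

### The arm

A 6-joint arm with a two-finger parallel gripper is mounted at the origin on the work surface. World frame = base frame: x ahead of the robot, y to its left, z up, the work surface at z = 0. Lengths are in m, angles in rad, forces in N, time in s.
With the tool pointing down it reaches from about 0.325 to 0.85 m from the base axis. Payload 4.4 kg.
Tool frame: the origin (TCP) lies at the very end of the fingers, on their centre line; the grasp point (between the pads) lies env.grip_depth behind it (env.grip_depth is the distance from the TCP to the grasp point, in m); z points along the fingers, y is the line along which they close (so a half turn about z gives the same grasp; the last joint's range is limited). The gripper opens to 94 mm and grips with 3 to 60 N. Pads are 16 mm wide; open, the fingers measure 119 mm over their backs; the gripper's body (75 mm by 177 mm) begins 78 mm behind the grasp point.
Start: joints at [-1.337, 0.207, 1.542, -0, 1.393, -0.15], TCP at [0.215, -0.533, 0.205] pointing down, gripper open.
Joint ranges: [-2.73, 2.73], [-0.86, 2.22], [0.23, 2.46], [-1.11, 4.25], [0.08, 2.63], [-2.82, 2.82]. Speed limits (rad/s): [2.79, 2.79, 3.14, 3.14, 3.14, 3.14].

### API

Orientations are given as [roll, pitch, yaw] about the fixed x, y, z axes, in that order (R = Rz(yaw) Ry(pitch) Rx(roll)).
In Python, from rig import env gives the robot as it stands.
- The arm moves only by the shell command python3 -m inch 'ROWS'. ROWS is JSON, a list of rows, each an object of numbers: "ax", "ay", "az": the turn, a rotation vector about the tool's x, y, z in degrees; "x", "y", "z": the shift along the tool's x, y, z in mm; "grip": the opening, from 0 (shut) to 1 (fully open). In form: [{"ax": .., "ay": .., "az": .., "x": .., "y": .., "z": .., "grip": ..}, ...]. A call has 1 to 8 rows; each row is the pose to reach, as a shift and turn from the pose commanded when the call began, along the tool's axes at that moment; what a row does not reach only later rows make up. A row lasts 1/10 s, in which the tool goes at most 50 mm and 8.59 degrees, less where a joint would pass 70% of its speed; a pose out of reach is approached as far as the arm can. A call with a gripper value outside its range is refused whole. The fingers move at their own pace and stop on an object; the grip force is fixed at half the most. Time passes only in rows, so rows that repeat a pose let the fingers close. It gives the time, the measured TCP pose, the force, the opening and the grip force at its end, in the units of the state.
- env.state(): the state, without advancing time (a new reading comes with each control period).
- env.grab_frame(name): name is "scene" or "top" or "wrist"; returns a dict with "frame" (400x640x3 uint8, red, green, blue), "fx", "fy", "cx", "cy" (pixels), "k1" (the pictures are not rectified: a ray, as slopes to the right and down, at radius r is drawn at 1 + k1 r^2 times it, then the intrinsics apply), "T" (4x4, takes a point from camera to world coordinates). Camera axes: x right, y down, z forward; pixel columns grow to the right and rows downward; lengths in m; the calibration is good to about 2 mm. A picture is of the moment at which its call begins. There is no depth.
- env.sign_off(): hands the job in; it is judged then, once.
The state is a dict: "t": time; "joint_pos": joint angles; "joint_velocities": joint speeds; "joint_torque": joint torques, N m; "eef_pos": TCP position; "tool_rot": TCP orientation; "wrist_force": force on the tool from outside, world axes, zero at the start; "wrist_torque": the same for the moment, N m; "finger_gap": finger opening in m; "finger_force": force on a finger pad.
Only numpy, scipy, OpenCV 4.12 (cv2) and the standard library are available. Lean on these libraries where they do the work, as an engineer would, in place of code of your own. Each camera call takes 0.05 s, during which the arm holds its last target. There are 200 camera calls.

### The job

First start the down-draught dusting box: push its green button fully down and let it come back up. Then pick up the wooden mallet by the red band on its handle (its balance point) and hold it level over the box, the red band centred over the grille about 10 cm up and the handle running along the grille's slats (either end first), without touching the box with the mallet. Finish while still holding it there, and leave the other things on the bench where they are.

Things in the scene. Friction and masses are not known exactly. Their poses are not given: they have to be found in the camera images.
- dustbox: Fixed grey down-draught box, 260 (x) x 220 (y) x 56 mm high; origin at the centre of its underside, on the bench, z up. A 180 x 184 mm grille of aluminium slats over a dark gap covers its top; the slats run along x, tops 60 mm above the bench. Control strip with the button along its -x edge; a short black round port sticks 25 mm out of its +x side.
- grille (a point): Centre of the grille, at the top of the slats, 60 mm above the bench; x axis along the slats, z up. It lies 30 mm from the box's centre towards its +x side.
- start_top (a point): Centre of the top face of the round green push button (32 mm across) in a black housing on the box's control strip; 98 mm from the box's centre towards its -x edge and 60 mm towards its +y side. Its face looks up; it is pressed straight down and springs back.
- start (a joint): Travel of the green button in m: 0 released, 0.006 fully down; about 5 N are needed to hold it fully down.
- mallet: Loose wooden mallet, about 0.45 kg (20% either way), level in its rest. Origin at its balance point, on the handle's axis in the middle of the 16 mm wide red band, 55 mm above the bench; x along the handle to the head, z up. Pale flat handle 26 wide (y) x 30 mm high (z), back to x = -201. Dark head 45 x 95 (y) x 50 mm high, x = +39 to +84, centred on the axis. Grip across y, 40 N or more.
- rest: Fixed wooden mallet rest; origin on the bench below the red band, x towards the head. Base board 290 x 110 x 12 mm, free above it at both sides of the band. A 30 mm high block carries the head; a 40 mm high post at x = -165 mm carries the handle between cheeks 8 mm high with 5 mm of play each side. The mallet lifts straight up out of it.
- chisel: Bystander: wood chisel with a brown handle, 24 mm thick and about 260 mm long, lying on the bench between box and rest; origin at the handle's front end, underside, x towards the blade.
- gouge: Bystander: gouge with a yellow handle, 24 mm thick and about 240 mm long, lying on the bench's left (+y) side; origin at the handle's front end, underside, x towards the blade.
- whetstone: Bystander: grey whetstone 55 x 160 x 25 mm at the back of the bench; origin at the centre of its underside.
- wax: Bystander: wax tin, 64 mm across, 50 mm high, at the back; origin at the centre of its underside.
- teapot: Bystander: small clay teapot, 90 mm across, 81 mm high, at the back; origin at the centre of its underside.
- offcut: Bystander: wood offcut 90 x 50 x 35 mm on the bench's right (-y) side; origin at the centre of its underside.

How it is judged:
By the outcome, as a careful person would: the job done as asked, in the order asked, and still so for the second after the job is handed in, while the arm keeps its last pose, push and grip.
It also fails if it takes over 48 s, if anything falls off the work surface, if the arm or the gripper's body presses on something with over 40 N, if the wrist force passes 120 N, or if a joint passes its speed limit or range.

## Working session

There is one attempt and no reset: what is moved stays moved. The work goes in short steps, Python scripts to look and compute and a shell command to move; the robot and the scene stay as the last step left them, time stands still between calls to the robot, and variables do not carry over. Pictures are saved under pics/ and viewed, at most 10 in all, crops included, and the job is handed in when it is done.

```bash
mkdir -p pics; ls; cat > h.py <<'E'
import numpy as np, cv2
from rig import env
def grab(n,name):
    f=env.grab_frame(n); cv2.imwrite(f'pics/{name}.png',f['frame'][:,:,::-1])
    np.savez(f'pics/{name}.npz',**{k:np.array(v) for k,v in f.items()}); return f
def ray(f,u,v):
    K=np.array([[f['fx'],0,f['cx']],[0,f['fy'],f['cy']],[0,0,1.]])
    p=cv2.undistortPoints(np.array([[[u,v]]],float),K,np.array([float(f['k1']),0,0,0,0]))[0,0]
    T=np.array(f['T']); return T[:3,3],T[:3,:3]@np.array([p[0],p[1],1.])
def onplane(f,u,v,z):
    o,d=ray(f,u,v); return o+d*(z-o[2])/d[2]
E
python3 - <<'E'
from h import *
for n in('top','scene'):
    f=grab(n,n); print(n,f['fx'],f['k1'],np.round(f['T'],3).tolist())
print(env.state(),env.grip_depth)
E
```

```text
pics
top 504.28509546474106 -0.031164736636260296 [[-0.015, -0.997, 0.072, 0.47], [-1.0, 0.016, 0.007, -0.025], [-0.008, -0.072, -0.997, 1.615], [0.0, 0.0, 0.0, 1.0]]
scene 465.6185380960515 0.04702774678042044 [[0.001, 0.84, -0.543, 1.368], [1.0, -0.008, -0.01, 0.021], [-0.013, -0.543, -0.84, 1.251], [0.0, 0.0, 0.0, 1.0]]
{'t': 0.1, 'joint_pos': array([-1.33750148e+00,  2.07378905e-01,  1.54278305e+00, -2.31582370e-05,
        1.39350012e+00, -1.50488696e-01]), 'joint_velocities': array([-0.00031755, -0.00066052, -0.00364278, -0.00200097, -0.00255717,
        0.00087528]), 'joint_torque': array([-5.70153631e-06, -3.71859455e+01, -2.82294828e+01,  6.99891709e-02,
        3.10639688e-02, -5.41832469e-05]), 'eef_pos': array([ 0.2151173 , -0.53246487,  0.20439517]), 'tool_rot': array([-3.13954320e+00, -2.87720996e-04,  3.83787357e-01]), 'wrist_force': array([-0.36057268,  0.82763134, -0.50887903]), 'wrist_torque': array([ 0.05187607, -0.05602234,  0.00997025]), 'finger_force': 0.0, 'finger_gap': 0.0940403819347015} 0.0188
```

View pics/top.png

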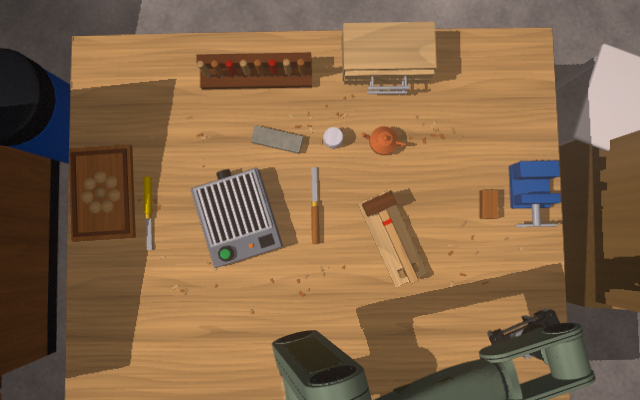

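View pics/scene.png

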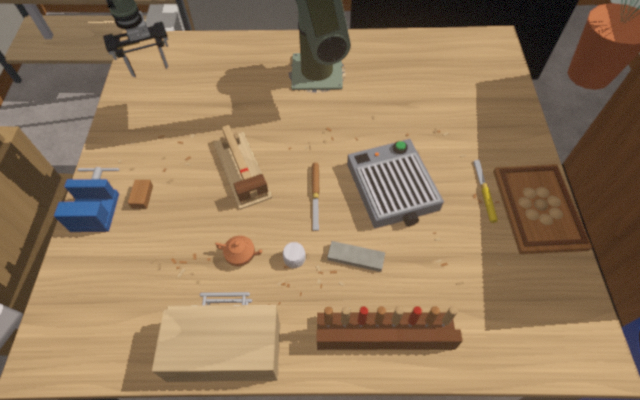

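The top view shows the box around (237,217) with its green button at (225,254). The red band is at (388,222), the head at (379,203), and the handle end near (402,280). In the scene view the button is at (400,147) and the band at (244,170).

```bash
python3 - <<'E'
from h import *
def blobs(n,lo,hi,box):
    f=np.load(f'pics/{n}.npz'); im=f['frame']; hsv=cv2.cvtColor(im,cv2.COLOR_RGB2HSV)
    m=cv2.inRange(hsv,lo,hi); M=np.zeros_like(m); x0,x1,y0,y1=box; M[y0:y1,x0:x1]=m[y0:y1,x0:x1]
    c=max(cv2.findContours(M,0,2)[0],key=cv2.contourArea); full=cv2.drawContours(M*0,[c],-1,255,-1)
    ys,xs=np.nonzero(full); return f,xs.mean(),ys.mean(),len(xs),cv2.minAreaRect(c),c
def tri(a,b):
    (o1,d1),(o2,d2)=ray(*a),ray(*b); A=np.stack([d1,-d2],1); s=np.linalg.lstsq(A,o2-o1,rcond=None)[0]
    p,q=o1+s[0]*d1,o2+s[1]*d2; return (p+q)/2,np.linalg.norm(p-q)
G=((45,80,50),(85,255,255)); R=((0,190,120),(6,255,255))
g1=blobs('top',*G,(200,260,230,275)); g2=blobs('scene',*G,(380,420,130,165))
r1=blobs('top',*R,(375,402,210,235)); r2=blobs('scene',*R,(230,262,155,182))
for nm,a,b in(('button',g1,g2),('band',r1,r2)):
    print(nm,a[1:5],b[1:5]); print(tri(a[:3],b[:3])); print([onplane(*a[:3],z).round(4) for z in(.06,.07,.08)])
# head (dark brown) in top view
f=np.load('pics/top.npz'); hsv=cv2.cvtColor(f['frame'],cv2.COLOR_RGB2HSV)
for p in [(380,204),(372,206),(390,200),(395,240),(388,222),(410,270),(200,200),(237,200)]: print(p,hsv[p[1],p[0]])
for n,b,s in(('top',(180,440,150,300),3),):
    im=f['frame'][150:300,180:440][:,:,::-1]; cv2.imwrite('pics/crop.png',cv2.resize(im,None,fx=3,fy=3,interpolation=cv2.INTER_CUBIC))
E
```

```text
Traceback (most recent call last):
ValueError: max() iterable argument is empty
```

```bash
cat >> h.py <<'E'
def blobs(n,kind,box):
    f=np.load(f'pics/{n}.npz'); im=f['frame'].astype(int); r,g,b=im[...,0],im[...,1],im[...,2]
    m=((g>1.4*r)&(g>1.3*b)&(g>50)) if kind=='g' else ((r>2.6*g)&(r>2.6*b)&(r>90))
    M=np.zeros(m.shape,np.uint8); x0,x1,y0,y1=box; M[y0:y1,x0:x1]=m[y0:y1,x0:x1]*255
    c=max(cv2.findContours(M,0,2)[0],key=cv2.contourArea); full=cv2.drawContours(M*0,[c],-1,255,-1)
    ys,xs=np.nonzero(full); return f,xs.mean(),ys.mean(),len(xs),cv2.minAreaRect(c),c
def tri(a,b):
    (o1,d1),(o2,d2)=ray(*a),ray(*b); A=np.stack([d1,-d2],1); s=np.linalg.lstsq(A,o2-o1,rcond=None)[0]
    p,q=o1+s[0]*d1,o2+s[1]*d2; return (p+q)/2,np.linalg.norm(p-q)
E
python3 - <<'E'
from h import *
f=np.load('pics/top.npz')
im=f['frame'][150:300,180:440][:,:,::-1]; cv2.imwrite('pics/crop.png',cv2.resize(im,None,fx=3,fy=3,interpolation=cv2.INTER_CUBIC))
print(f['frame'][218:227,380:396].tolist()[4])
g1=blobs('top','g',(200,260,230,275)); g2=blobs('scene','g',(380,420,130,165))
r1=blobs('top','r',(375,402,210,235)); r2=blobs('scene','r',(230,262,155,182))
for nm,a,b in(('button',g1,g2),('band',r1,r2)):
    print(nm,a[1:5],b[1:5]); print(tri(a[:3],b[:3])); print([onplane(*a[:3],z).round(4) for z in(.06,.07,.08)])
E
```

```text
[[206, 159, 109], [214, 167, 114], [157, 77, 48], [196, 41, 14], [206, 44, 20], [206, 44, 21], [206, 45, 22], [207, 47, 26], [204, 45, 23], [203, 46, 24], [202, 46, 27], [189, 77, 47], [124, 75, 47], [129, 100, 67], [133, 103, 70], [135, 105, 71]]
button (np.float64(224.5581395348837), np.float64(253.5), 86, ((224.5, 253.5), (9.0, 9.0), 90.0)) (np.float64(400.48333333333335), np.float64(145.01666666666668), 60, ((400.5, 145.0), (6.0, 9.0), 90.0))
(array([0.42173867, 0.27259937, 0.07421215]), np.float64(0.000976405843579912))
[array([0.4213, 0.2748, 0.06  ]), array([0.4216, 0.2729, 0.07  ]), array([0.4219, 0.271 , 0.08  ])]
band (np.float64(387.125), np.float64(221.5625), 32, ((387.0923156738281, 221.6615753173828), (3.4729721546173096, 8.682430267333984), 60.2551155090332)) (np.float64(242.5), np.float64(170.25), 4, ((242.4000244140625, 170.20001220703125), (0.6324554085731506, 3.1622774600982666), 71.56504821777344))
(array([ 0.51181637, -0.22730285,  0.06817828]), np.float64(0.0026823274825169582))
[array([ 0.5119, -0.227 ,  0.06  ]), array([ 0.5116, -0.2257,  0.07  ]), array([ 0.5114, -0.2244,  0.08  ])]
```

View pics/crop.png

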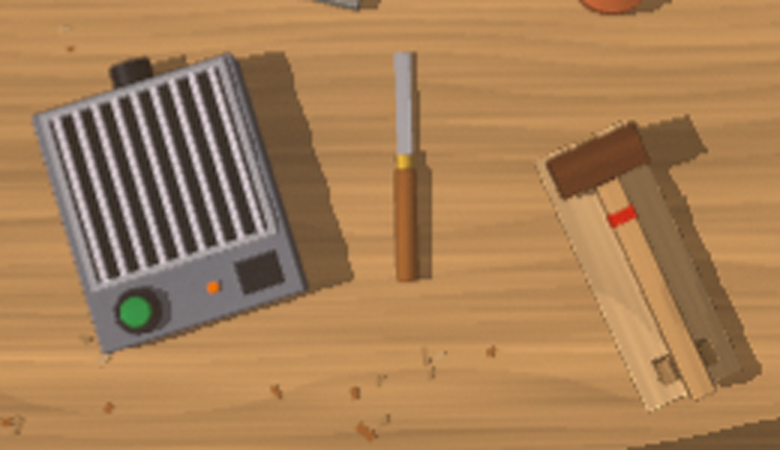

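The crop shows the box's top corners at about (35,117), (233,55), (305,290) and (105,352). The handle's top runs from the head at (612,187) through the band at (622,216) to its end at (703,391). The chisel lies clear between the box and the rest.

```bash
python3 - <<'E'
from h import *
f=np.load('pics/top.npz')
c=lambda x,y,z: onplane(f,180+(x-1)/3,150+(y-1)/3,z)
P=[c(x,y,.056) for x,y in[(35,117),(233,55),(305,290),(105,352)]]
print('sides',[np.linalg.norm(P[i]-P[(i+1)%4]).round(3) for i in range(4)])
ax=(P[0]+P[1]-P[2]-P[3])[:2]; yb=np.arctan2(ax[1],ax[0]); ay=(P[0]+P[3]-P[1]-P[2])[:2]; y2=np.arctan2(-ay[0],ay[1])
C=np.mean(P,0)[:2]; yaw=(yb+y2)/2; X=np.array([np.cos(yaw),np.sin(yaw)]);Y=np.array([-X[1],X[0]])
print('box',C,np.degrees([yb,y2]),'grille',C+.03*X,'button pred',C-.098*X+.06*Y,'reach',np.hypot(*(C+.03*X)))
b=onplane(f,387.3,221.6,.07)[:2]; e=c(703,391,.07)[:2]; h=c(612,187,.07)[:2]
q=h-e; print('band',b,'end dist',np.linalg.norm(b-e),'yaw',np.degrees(np.arctan2(*q[::-1])),np.degrees(np.arctan2(*(b-e)[::-1])))
H=[c(x,y,.08) for x,y in[(546,162),(632,122),(648,157),(563,199)]]
print('head',[np.linalg.norm(H[i]-H[(i+1)%4]).round(3) for i in range(4)],np.mean(H,0), 'dist',np.linalg.norm(np.mean(H,0)[:2]-b)); d=(H[0]+H[3]-H[1]-H[2]); print(np.degrees(np.arctan2(-d[0],d[1])), np.degrees(np.arctan2(*(np.mean(H,0)[:2]-b)[::-1])))
E
```

```text
sides [np.float64(0.216), np.float64(0.255), np.float64(0.215), np.float64(0.254)]
box [0.53239788 0.2395206 ] [16.58403428 16.45719176] grille [0.5611594  0.24805141] button pred [0.42138194 0.26917634] reach 0.6135384054984508
band [ 0.51149719 -0.22625444] end dist 0.19442385923722763 yaw 22.74301986259396 23.283453256533985
head [np.float64(0.097), np.float64(0.039), np.float64(0.097), np.float64(0.041)] [ 0.56833436 -0.2003352   0.08      ] dist 0.062468160580808604
24.684724132761612 24.51422694573963
```

```bash
cat >> h.py <<'E'
from scipy.spatial.transform import Rotation as Ro
def go(p,yaw):
    s=env.state(); A=Ro.from_euler('xyz',s['tool_rot']); B=Ro.from_euler('xyz',[np.pi,0,np.radians(yaw)])
    d=A.inv().apply(np.array(p)-s['eef_pos'])*1000; print('t',s['t'],'pos',s['eef_pos'].round(4),'rot',np.degrees(s['tool_rot']).round(2),'gap',s['finger_gap'],'shift',d.round(1),np.linalg.norm(d).round(1),'turn',np.degrees((A.inv()*B).as_rotvec()).round(2))
E
python3 -c "
from h import *
go([.40,-.17,.2],22)"
```

```text
t 0.1 pos [ 0.2151 -0.5325  0.2044] rot [-1.7988e+02 -2.0000e-02  2.1990e+01] gap 0.0940403819347015 shift [ 307.2 -266.9    5. ] 406.9 turn [-0.12 -0.02 -0.01]
```

```bash
python3 -m inch '[{"x":38,"y":-33,"grip":0},{"x":76,"y":-66,"grip":0},{"x":114,"y":-99,"grip":0},{"x":152,"y":-132,"grip":0},{"x":190,"y":-165,"grip":0},{"x":228,"y":-198,"grip":0},{"x":266,"y":-231,"grip":0},{"x":300,"y":-262,"grip":0}]'; python3 -c "
from h import *
go([.4216,.271,.2],16.5)"
```

```text
t 0.1 pos [ 0.2151 -0.5325  0.2044] rot [-1.7988e+02 -2.0000e-02  2.1990e+01] gap 0.0940403819347015 shift [ 492.3 -667.7    5.9] 829.6 turn [-0.12 -0.01  5.49]validation failed for argument at $[0]...
```

```bash
python3 -m inch '[{"ax":0,"ay":0,"az":0,"x":38,"y":-33,"z":0,"grip":0},{"ax":0,"ay":0,"az":0,"x":76,"y":-66,"z":0,"grip":0},{"ax":0,"ay":0,"az":0,"x":114,"y":-99,"z":0,"grip":0},{"ax":0,"ay":0,"az":0,"x":152,"y":-132,"z":0,"grip":0},{"ax":0,"ay":0,"az":0,"x":190,"y":-165,"z":0,"grip":0},{"ax":0,"ay":0,"az":0,"x":228,"y":-198,"z":0,"grip":0},{"ax":0,"ay":0,"az":0,"x":266,"y":-231,"z":0,"grip":0},{"ax":0,"ay":0,"az":0,"x":300,"y":-262,"z":0,"grip":0}]'; python3 -c "
from h import *
go([.4216,.271,.2],16.5)"
```

```text
t: 0.9
eef_pos: [0.3957, -0.1758, 0.2052]
tool_rot: [-3.141, -0.0, 0.384]
wrist_force: [0.7, -0.1, 0.0]
finger_gap: 0.0335
finger_force: 0.0
t 0.9 pos [ 0.3957 -0.1758  0.2052] rot [-179.99   -0.     21.98] gap 0.033452082288965235 shift [ 191.3 -404.6    5.3] 447.6 turn [-0.01 -0.    5.48]
```

```bash
python3 -m inch '[{"ax":0,"ay":0,"az":1,"x":20,"y":-43,"z":0,"grip":0},{"ax":0,"ay":0,"az":2,"x":40,"y":-86,"z":0,"grip":0},{"ax":0,"ay":0,"az":3,"x":60,"y":-129,"z":0,"grip":0},{"ax":0,"ay":0,"az":4,"x":80,"y":-172,"z":0,"grip":0},{"ax":0,"ay":0,"az":5,"x":100,"y":-215,"z":0,"grip":0},{"ax":0,"ay":0,"az":5.5,"x":120,"y":-258,"z":0,"grip":0},{"ax":0,"ay":0,"az":5.5,"x":140,"y":-300,"z":0,"grip":0},{"ax":0,"ay":0,"az":5.5,"x":160,"y":-340,"z":0,"grip":0}]'; python3 -c "
from h import *
go([.4216,.271,.13],16.5)"
```

```text
t: 1.7
eef_pos: [0.4157, 0.1993, 0.2052]
tool_rot: [3.141, 0.0, 0.289]
wrist_force: [1.1, -0.3, -0.1]
finger_gap: 0.0006
finger_force: 0.0
t 1.7 pos [0.4157 0.1993 0.2052] rot [1.7999e+02 1.0000e-02 1.6530e+01] gap 0.0006458560697481599 shift [ 26.1 -67.   75.2] 104.1 turn [0.01 0.01 0.03]
```

```bash
python3 -m inch '[{"ax":0,"ay":0,"az":0,"x":13,"y":-34,"z":15,"grip":0},{"ax":0,"ay":0,"az":0,"x":26,"y":-67,"z":35,"grip":0},{"ax":0,"ay":0,"az":0,"x":26,"y":-67,"z":70,"grip":0},{"ax":0,"ay":0,"az":0,"x":26,"y":-67,"z":75,"grip":0},{"ax":0,"ay":0,"az":0,"x":26,"y":-67,"z":75,"grip":0}]'; python3 -c "
from h import *
go([.4216,.271,.08],16.5)
f=grab('wrist','w1')
g=blobs('w1','g',(0,640,0,400)); print(g[1:5],[onplane(*g[:3],z).round(4) for z in(.06,.07,.075)])
a=blobs('top','g',(200,260,230,275)); print(tri(a[:3],g[:3]))"
```

```text
t: 2.2
eef_pos: [0.4208, 0.2681, 0.129]
tool_rot: [3.141, 0.004, 0.288]
wrist_force: [0.7, 0.3, 0.3]
finger_gap: 0.0007
finger_force: 0.0
t 2.2 pos [0.4208 0.2681 0.129 ] rot [179.96   0.25  16.49] gap 0.000680146718487225 shift [ 1.8 -2.6 49. ] 49.1 turn [ 0.04  0.25 -0.01]
(np.float64(316.2211320754717), np.float64(208.78716981132075), 1325, ((316.5, 209.5), (41.0, 41.0), 90.0)) [array([0.4184, 0.2698, 0.06  ]), array([0.4213, 0.2706, 0.07  ]), array([0.4227, 0.271 , 0.075 ])]
(array([0.42224449, 0.27144625, 0.07510731]), np.float64(0.0013570174445930359))
```

View pics/w1.png

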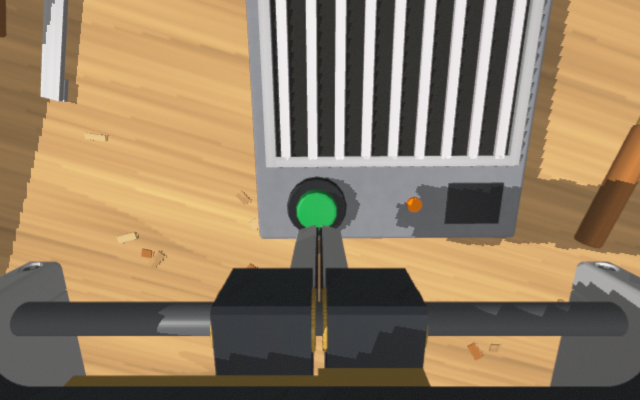

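The wrist picture shows the button at (316,209), just ahead of the closed fingertips. That puts it at (0.422, 0.271), with its top about 0.073 high. I'll descend onto it in small steps.

```bash
python3 -m inch '[{"ax":0,"ay":0,"az":0,"x":2,"y":-2.5,"z":20,"grip":0},{"ax":0,"ay":0,"az":0,"x":2,"y":-2.5,"z":40,"grip":0},{"ax":0,"ay":0,"az":0,"x":2,"y":-2.5,"z":50,"grip":0},{"ax":0,"ay":0,"az":0,"x":2,"y":-2.5,"z":53,"grip":0},{"ax":0,"ay":0,"az":0,"x":2,"y":-2.5,"z":55,"grip":0},{"ax":0,"ay":0,"az":0,"x":2,"y":-2.5,"z":55,"grip":0}]'; python3 -m inch '[{"ax":0,"ay":0,"az":0,"x":0,"y":0,"z":1,"grip":0},{"ax":0,"ay":0,"az":0,"x":0,"y":0,"z":2,"grip":0},{"ax":0,"ay":0,"az":0,"x":0,"y":0,"z":2,"grip":0}]'
```

```text
t: 2.85
eef_pos: [0.4243, 0.2717, 0.0766]
tool_rot: [3.141, -0.001, 0.288]
wrist_force: [-1.0, -1.3, 1.9]
finger_gap: 0.0003
finger_force: 1.2
t: 3.15
eef_pos: [0.4245, 0.272, 0.0742]
tool_rot: [3.141, -0.002, 0.288]
wrist_force: [-0.3, -2.3, 3.6]
finger_gap: 0.0004
finger_force: 1.8
```

```bash
python3 -m inch '[{"ax":0,"ay":0,"az":0,"x":0,"y":0,"z":1,"grip":0},{"ax":0,"ay":0,"az":0,"x":0,"y":0,"z":2,"grip":0},{"ax":0,"ay":0,"az":0,"x":0,"y":0,"z":2,"grip":0}]'; python3 -m inch '[{"ax":0,"ay":0,"az":0,"x":0,"y":0,"z":1,"grip":0},{"ax":0,"ay":0,"az":0,"x":0,"y":0,"z":2,"grip":0},{"ax":0,"ay":0,"az":0,"x":0,"y":0,"z":2,"grip":0}]'
```

```text
t: 3.45
eef_pos: [0.4245, 0.272, 0.0722]
tool_rot: [3.141, -0.002, 0.288]
wrist_force: [0.3, -2.0, 6.3]
finger_gap: 0.0006
finger_force: 3.4
t: 3.75
eef_pos: [0.4246, 0.272, 0.072]
tool_rot: [3.141, -0.001, 0.288]
wrist_force: [-4.1, -3.9, 18.6]
finger_gap: 0.0003
finger_force: 8.8
```

```bash
python3 -m inch '[{"ax":0,"ay":0,"az":0,"x":0,"y":0,"z":-20,"grip":0},{"ax":0,"ay":0,"az":0,"x":0,"y":0,"z":-60,"grip":0},{"ax":0,"ay":0,"az":0,"x":0,"y":0,"z":-110,"grip":0},{"ax":0,"ay":0,"az":0,"x":0,"y":0,"z":-125,"grip":0}]'; python3 -c "
from h import *
go([.5115,-.2263,.17],23.5); f=grab('wrist','w2')"
```

```text
t: 4.15
eef_pos: [0.4262, 0.2737, 0.1995]
tool_rot: [-3.139, -0.009, 0.288]
wrist_force: [0.0, 0.7, -0.1]
finger_gap: 0.0003
finger_force: 0.0
t 4.15 pos [0.4262 0.2737 0.1995] rot [-179.87   -0.51   16.5 ] gap 0.0002758178393680817 shift [-60.5 503.7  27.8] 508.1 turn [-0.1  -0.52 -7.  ]
```

```bash
python3 -m inch '[{"ax":0,"ay":0,"az":-1,"x":-5,"y":40,"z":0,"grip":0.9},{"ax":0,"ay":0,"az":-2,"x":-10,"y":85,"z":0,"grip":0.9},{"ax":0,"ay":0,"az":-3,"x":-15,"y":130,"z":0,"grip":0.9},{"ax":0,"ay":0,"az":-4,"x":-21,"y":175,"z":0,"grip":0.9},{"ax":0,"ay":0,"az":-5,"x":-27,"y":220,"z":0,"grip":0.9},{"ax":0,"ay":0,"az":-6,"x":-32,"y":265,"z":0,"grip":0.9},{"ax":0,"ay":0,"az":-7,"x":-38,"y":310,"z":0,"grip":0.9},{"ax":0,"ay":0,"az":-7,"x":-43,"y":355,"z":0,"grip":0.9}]'; python3 -c "
from h import *
go([.5115,-.2263,.17],23.5)"
```

```text
t: 5.0
eef_pos: [0.4822, -0.0818, 0.1925]
tool_rot: [-3.139, 0.001, 0.41]
wrist_force: [1.0, 0.5, 0.3]
finger_gap: 0.0611
finger_force: 0.0
t 5.0 pos [ 0.4822 -0.0818  0.1925] rot [-1.7985e+02  6.0000e-02  2.3500e+01] gap 0.061059491986499896 shift [-30.7 144.3  22.2] 149.2 turn [-0.15  0.06  0.  ]
```

```bash
python3 -m inch '[{"ax":0,"ay":0,"az":0,"x":-10,"y":45,"z":5,"grip":0.9},{"ax":0,"ay":0,"az":0,"x":-20,"y":90,"z":10,"grip":0.9},{"ax":0,"ay":0,"az":0,"x":-28,"y":130,"z":15,"grip":0.9},{"ax":0,"ay":0,"az":0,"x":-31,"y":144,"z":20,"grip":0.9},{"ax":0,"ay":0,"az":0,"x":-31,"y":144,"z":20,"grip":0.9},{"ax":0,"ay":0,"az":0,"x":-31,"y":144,"z":20,"grip":0.9}]'; python3 - <<'E'
from h import *
go([.5115,-.2263,.036],23.5); f=grab('wrist','w3')
for b in [(0,640,0,400)]:
    g=blobs('w3','r',b); print(g[1:5],onplane(*g[:3],.07).round(4))
a=blobs('top','r',(375,402,210,235)); print(tri(a[:3],g[:3]))
E
```

```text
t: 5.6
eef_pos: [0.5112, -0.2234, 0.173]
tool_rot: [-3.138, 0.001, 0.41]
wrist_force: [-0.2, 1.7, -0.8]
finger_gap: 0.0845
finger_force: 0.0
t 5.6 pos [ 0.5112 -0.2234  0.173 ] rot [-1.7981e+02  5.0000e-02  2.3510e+01] gap 0.08447820762875609 shift [ -0.8   3.2 137. ] 137.1 turn [-0.19  0.05  0.01]
(np.float64(323.5121293800539), np.float64(197.98382749326146), 371, ((323.5, 198.0), (14.0, 27.0), 90.0)) [ 0.5116 -0.2274  0.07  ]
(array([ 0.51159031, -0.22661725,  0.0695209 ]), np.float64(0.001655390800797217))
```

View pics/w3.png

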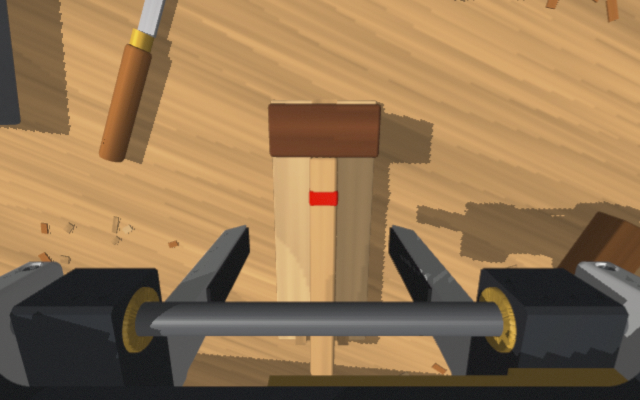

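The band is at (323.5,198), with the handle upright in the picture, so the yaw is right. It is centred between the open fingers, so I can descend.

```bash
python3 -m inch '[{"ax":0,"ay":0,"az":0,"x":-0.5,"y":2,"z":30,"grip":0.9},{"ax":0,"ay":0,"az":0,"x":-0.5,"y":2,"z":65,"grip":0.9},{"ax":0,"ay":0,"az":0,"x":-0.5,"y":2,"z":95,"grip":0.9},{"ax":0,"ay":0,"az":0,"x":-0.5,"y":2,"z":115,"grip":0.9},{"ax":0,"ay":0,"az":0,"x":-0.5,"y":2,"z":125,"grip":0.9},{"ax":0,"ay":0,"az":0,"x":-0.5,"y":2,"z":125,"grip":0.9},{"ax":0,"ay":0,"az":0,"x":-0.5,"y":2,"z":125,"grip":0.9}]'; python3 - <<'E'
from h import *
go([.5116,-.227,.036],23.5)
E
```

```text
t: 6.35
eef_pos: [0.5133, -0.2268, 0.0506]
tool_rot: [3.14, -0.001, 0.411]
wrist_force: [-0.2, -0.4, 0.2]
finger_gap: 0.0843
finger_force: 0.0
t 6.35 pos [ 0.5133 -0.2268  0.0506] rot [ 1.7992e+02 -7.0000e-02  2.3560e+01] gap 0.08425713332743734 shift [-1.6 -0.5 14.6] 14.7 turn [ 0.08 -0.07  0.06]
```

```bash
python3 -m inch '[{"ax":0,"ay":0,"az":0,"x":-1.5,"y":0,"z":8,"grip":0.9},{"ax":0,"ay":0,"az":0,"x":-1.5,"y":0,"z":14.5,"grip":0.9},{"ax":0,"ay":0,"az":0,"x":-1.5,"y":0,"z":14.5,"grip":0.9},{"ax":0,"ay":0,"az":0,"x":-1.5,"y":0,"z":14.5,"grip":0.9}]'; python3 - <<'E'
from h import *
go([.5116,-.227,.036],23.5); f=grab('wrist','w4')
g=blobs('w4','r',(0,640,0,400)); print(g[1:5],onplane(*g[:3],.07).round(4))
E
```

```text
t: 6.75
eef_pos: [0.5109, -0.2278, 0.0348]
tool_rot: [-3.141, 0.0, 0.41]
wrist_force: [-0.3, -0.0, 1.0]
finger_gap: 0.085
finger_force: 0.0
t 6.75 pos [ 0.5109 -0.2278  0.0348] rot [-1.7998e+02  1.0000e-02  2.3480e+01] gap 0.08496781972580282 shift [ 1.  -0.5 -1.2] 1.6 turn [-0.02  0.01 -0.02]
(np.float64(318.81553398058253), np.float64(263.73381877022655), 1236, ((319.0, 263.0), (26.0, 52.0), 90.0)) [ 0.5114 -0.2272  0.07  ]
```

```bash
python3 -m inch '[{"ax":0,"ay":0,"az":0,"x":0.7,"y":0,"z":-1,"grip":0.9},{"ax":0,"ay":0,"az":0,"x":0.7,"y":0,"z":-1,"grip":0.5},{"ax":0,"ay":0,"az":0,"x":0.7,"y":0,"z":-1,"grip":0.3},{"ax":0,"ay":0,"az":0,"x":0.7,"y":0,"z":-1,"grip":0},{"ax":0,"ay":0,"az":0,"x":0.7,"y":0,"z":-1,"grip":0},{"ax":0,"ay":0,"az":0,"x":0.7,"y":0,"z":-1,"grip":0},{"ax":0,"ay":0,"az":0,"x":0.7,"y":0,"z":-1,"grip":0},{"ax":0,"ay":0,"az":0,"x":0.7,"y":0,"z":-1,"grip":0}]'; python3 - <<'E'
from h import *
go([.5116,-.227,.036],23.5)
E
```

```text
t: 7.6
eef_pos: [0.5116, -0.2275, 0.0359]
tool_rot: [-3.142, 0.0, 0.41]
wrist_force: [-0.6, 0.2, -0.3]
finger_gap: 0.0317
finger_force: 0.0
t 7.6 pos [ 0.5116 -0.2275  0.0359] rot [-180.      0.     23.49] gap 0.0316987029706382 shift [ 0.2 -0.5 -0.1] 0.5 turn [-0.    0.   -0.01]
```

Now I'll finish closing, then lift slowly.

```bash
python3 -m inch '[{"ax":0,"ay":0,"az":0,"x":0,"y":0,"z":0,"grip":0},{"ax":0,"ay":0,"az":0,"x":0,"y":0,"z":0,"grip":0},{"ax":0,"ay":0,"az":0,"x":0,"y":0,"z":0,"grip":0},{"ax":0,"ay":0,"az":0,"x":0,"y":0,"z":0,"grip":0}]'; python3 -m inch '[{"ax":0,"ay":0,"az":0,"x":0,"y":0,"z":-2,"grip":0},{"ax":0,"ay":0,"az":0,"x":0,"y":0,"z":-5,"grip":0},{"ax":0,"ay":0,"az":0,"x":0,"y":0,"z":-10,"grip":0},{"ax":0,"ay":0,"az":0,"x":0,"y":0,"z":-16,"grip":0},{"ax":0,"ay":0,"az":0,"x":0,"y":0,"z":-23,"grip":0},{"ax":0,"ay":0,"az":0,"x":0,"y":0,"z":-28,"grip":0},{"ax":0,"ay":0,"az":0,"x":0,"y":0,"z":-30,"grip":0},{"ax":0,"ay":0,"az":0,"x":0,"y":0,"z":-30,"grip":0}]'; python3 - <<'E'
from h import *
print(env.state()['wrist_torque']); f=grab('wrist','w5'); g=blobs('w5','r',(0,640,0,400)) if 0 else None
E
```

```text
t: 8.0
eef_pos: [0.5116, -0.2275, 0.0359]
tool_rot: [-3.142, -0.0, 0.41]
wrist_force: [0.7, -1.1, -0.6]
finger_gap: 0.026
finger_force: 30.0
t: 8.8
eef_pos: [0.5121, -0.2278, 0.0666]
tool_rot: [3.141, -0.001, 0.41]
wrist_force: [0.8, -0.1, -5.4]
finger_gap: 0.026
finger_force: 30.0
[-0.01919142 -0.03288066  0.06914504]
```

View pics/w5.png

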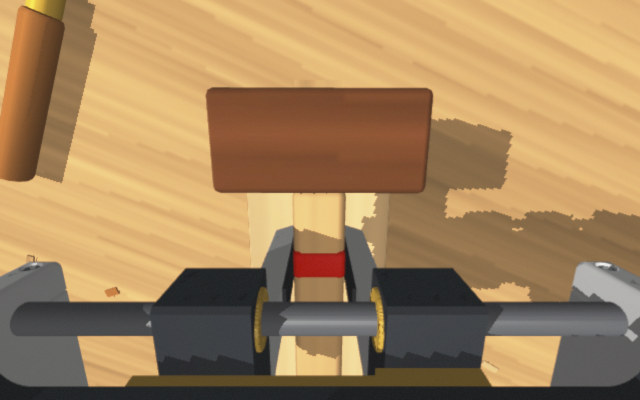

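The mallet is held across the band, which is at (320,265). The head looks square and level and the rest stays put. I'll raise it the rest of the way and then carry it across.

```bash
python3 -m inch '[{"ax":0,"ay":0,"az":0,"x":0,"y":0,"z":-5,"grip":0},{"ax":0,"ay":0,"az":0,"x":0,"y":0,"z":-15,"grip":0},{"ax":0,"ay":0,"az":0,"x":0,"y":0,"z":-30,"grip":0},{"ax":0,"ay":0,"az":0,"x":0,"y":0,"z":-45,"grip":0},{"ax":0,"ay":0,"az":0,"x":0,"y":0,"z":-60,"grip":0},{"ax":0,"ay":0,"az":0,"x":0,"y":0,"z":-72,"grip":0},{"ax":0,"ay":0,"az":0,"x":0,"y":0,"z":-78,"grip":0},{"ax":0,"ay":0,"az":0,"x":0,"y":0,"z":-78,"grip":0}]'; python3 - <<'E'
from h import *
go([.5615,.249,.1412],16.5)
E
```

```text
t: 9.65
eef_pos: [0.5125, -0.228, 0.1456]
tool_rot: [3.139, -0.002, 0.41]
wrist_force: [0.0, -0.3, -5.3]
finger_gap: 0.0257
finger_force: 30.0
t 9.65 pos [ 0.5125 -0.228   0.1456] rot [ 1.7986e+02 -9.0000e-02  2.3490e+01] gap 0.02570325599404219 shift [ 235.1 -418.     3.7] 479.6 turn [ 0.13 -0.1   6.99]
```

```bash
python3 -m inch '[{"ax":0,"ay":0,"az":0,"x":3,"y":-6,"z":0,"grip":0},{"ax":0,"ay":0,"az":0.5,"x":10,"y":-18,"z":0,"grip":0},{"ax":0,"ay":0,"az":1,"x":20,"y":-36,"z":0,"grip":0},{"ax":0,"ay":0,"az":1.5,"x":33,"y":-59,"z":0,"grip":0},{"ax":0,"ay":0,"az":2,"x":46,"y":-82,"z":0,"grip":0},{"ax":0,"ay":0,"az":2.5,"x":59,"y":-105,"z":0,"grip":0},{"ax":0,"ay":0,"az":3,"x":72,"y":-128,"z":0,"grip":0},{"ax":0,"ay":0,"az":3.5,"x":85,"y":-151,"z":0,"grip":0}]'; python3 - <<'E'
from h import *
go([.5615,.249,.1412],16.5)
E
```

```text
t: 10.45
eef_pos: [0.5283, -0.0533, 0.1427]
tool_rot: [-3.14, 0.002, 0.349]
wrist_force: [0.2, 0.4, -4.7]
finger_gap: 0.0259
finger_force: 30.0
t 10.45 pos [ 0.5283 -0.0533  0.1427] rot [-1.799e+02  1.200e-01  1.997e+01] gap 0.025872655816041125 shift [ 134.5 -272.8    1.7] 304.2 turn [-0.1   0.12  3.47]
```

```bash
python3 -m inch '[{"ax":0,"ay":0,"az":0.5,"x":10,"y":-21,"z":0,"grip":0},{"ax":0,"ay":0,"az":1,"x":22,"y":-44,"z":0,"grip":0},{"ax":0,"ay":0,"az":1.5,"x":34,"y":-67,"z":0,"grip":0},{"ax":0,"ay":0,"az":2,"x":46,"y":-92,"z":0,"grip":0},{"ax":0,"ay":0,"az":2.5,"x":58,"y":-117,"z":0,"grip":0},{"ax":0,"ay":0,"az":3,"x":70,"y":-142,"z":0,"grip":0},{"ax":0,"ay":0,"az":3.5,"x":82,"y":-167,"z":0,"grip":0},{"ax":0,"ay":0,"az":3.5,"x":94,"y":-192,"z":0,"grip":0}]'; python3 - <<'E'
from h import *
go([.5615,.249,.1412],16.5)
E
```

```text
t: 11.25
eef_pos: [0.5508, 0.1589, 0.1425]
tool_rot: [-3.141, 0.003, 0.288]
wrist_force: [0.5, -0.6, -4.9]
finger_gap: 0.0261
finger_force: 30.0
t 11.25 pos [0.5508 0.1589 0.1425] rot [-1.7996e+02  1.6000e-01  1.6490e+01] gap 0.02613609081066898 shift [ 35.9 -83.4   1.3] 90.8 turn [-0.04  0.16 -0.01]
```

```bash
python3 -m inch '[{"ax":0,"ay":0,"az":0,"x":9,"y":-21,"z":0,"grip":0},{"ax":0,"ay":0,"az":0,"x":17,"y":-40,"z":0,"grip":0},{"ax":0,"ay":0,"az":0,"x":24,"y":-56,"z":0,"grip":0},{"ax":0,"ay":0,"az":0,"x":30,"y":-70,"z":0,"grip":0},{"ax":0,"ay":0,"az":0,"x":34,"y":-79,"z":0,"grip":0},{"ax":0,"ay":0,"az":0,"x":36,"y":-83,"z":1,"grip":0},{"ax":0,"ay":0,"az":0,"x":36,"y":-83,"z":1,"grip":0},{"ax":0,"ay":0,"az":0,"x":36,"y":-83,"z":1,"grip":0}]'; python3 - <<'E'
from h import *
go([.5615,.249,.1412],16.5); grab('wrist','w6'); f=grab('scene','s6'); t=grab('top','t6')
a=np.hstack([cv2.resize(f['frame'][110:260,320:480],(399,374),interpolation=2),cv2.resize(t['frame'][140:290,170:330],(399,374),interpolation=2)])
cv2.imwrite('pics/c6.png',a[:,:,::-1]); g=blobs('w6','r',(0,640,200,300)); print(g[1:5],onplane(*g[:3],.175))
E
```

```text
t: 12.05
eef_pos: [0.563, 0.2465, 0.1427]
tool_rot: [3.141, 0.001, 0.287]
wrist_force: [-0.4, -0.4, -4.6]
finger_gap: 0.0258
finger_force: 30.0
t 12.05 pos [0.563  0.2465 0.1427] rot [1.7997e+02 4.0000e-02 1.6460e+01] gap 0.02578581532134839 shift [-0.7 -2.8  1.5] 3.3 turn [ 0.03  0.04 -0.04]
(np.float64(318.75454545454545), np.float64(264.57851239669424), 1210, ((318.4999694824219, 263.5), (50.99999237060547, 24.999996185302734), -0.0)) [0.56175761 0.24651586 0.175     ]
```

View pics/w6.png

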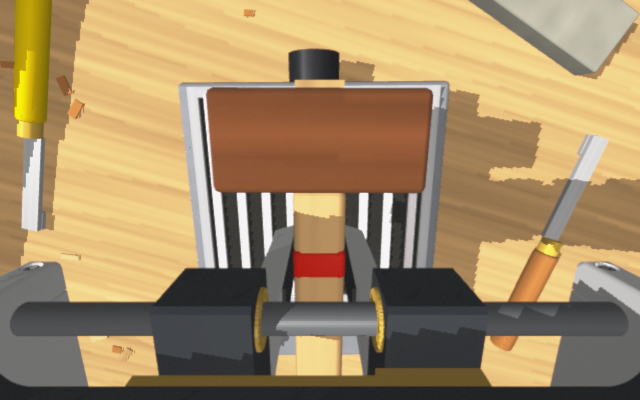

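View pics/c6.png

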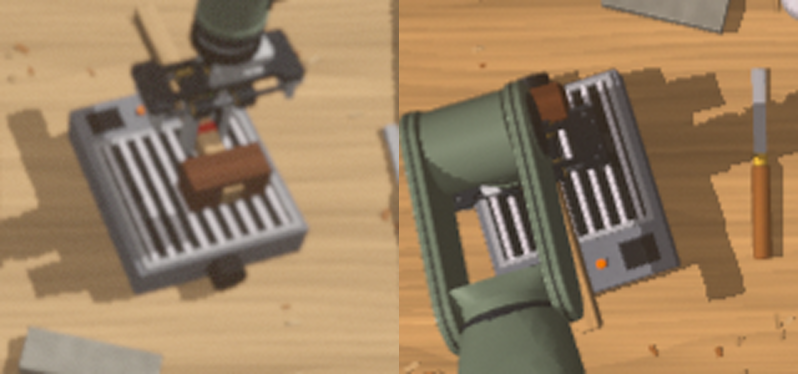

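The wrist view shows the head still at rows 88–192, so the mallet is level and unslipped. The box's back corners are at about (181,85) and (447,83), roughly 5 px left of the mallet's axis. I'll compute the correction from those.

```bash
python3 - <<'E'
from h import *
f=np.load('pics/w6.npz')
P=[onplane(f,u,v,.056) for u,v in[(181,85),(447,83)]]; m=(P[0]+P[1])/2; d=P[0]-P[1]
yaw=np.arctan2(-d[0],d[1]); print(P,np.linalg.norm(d),np.degrees(yaw))
X=np.array([np.cos(yaw),np.sin(yaw)]); print('grille',m[:2]-.1*X)
yaw=np.radians(16.5);X=np.array([np.cos(yaw),np.sin(yaw)]); print('grille',m[:2]-.1*X)
go([.5615,.249,.1412],16.5)
E
```

```text
[array([0.6240957 , 0.37939443, 0.056     ]), array([0.68555437, 0.17631517, 0.056     ])] 0.21217529051858874 16.837596567980118
grille [0.55911207 0.24888881]
grille [0.55894306 0.24945326]
t 12.2 pos [0.5632 0.2465 0.143 ] rot [1.7999e+02 1.0000e-02 1.6440e+01] gap 0.026263807085786225 shift [-0.9 -2.9  1.8] 3.5 turn [ 0.01  0.01 -0.06]
```

```bash
python3 -m inch '[{"ax":0,"ay":0,"az":0,"x":-1,"y":-2,"z":1,"grip":0},{"ax":0,"ay":0,"az":0,"x":-1.5,"y":-3,"z":1.5,"grip":0},{"ax":0,"ay":0,"az":0,"x":-1.5,"y":-3,"z":1.5,"grip":0},{"ax":0,"ay":0,"az":0,"x":-1.5,"y":-3,"z":1.5,"grip":0},{"ax":0,"ay":0,"az":0,"x":-1.5,"y":-3,"z":1.5,"grip":0},{"ax":0,"ay":0,"az":0,"x":-1.5,"y":-3,"z":1.5,"grip":0}]'; python3 - <<'E'
from h import *
go([.561,.249,.1412],16.5); s=env.state(); print(abs(s['joint_velocities']).max(),s['finger_force'])
E
```

```text
t: 12.8
eef_pos: [0.5608, 0.2497, 0.1415]
tool_rot: [3.142, -0.0, 0.288]
wrist_force: [0.7, 0.3, -5.8]
finger_gap: 0.0259
finger_force: 30.0
t 12.8 pos [0.5608 0.2497 0.1415] rot [ 1.800e+02 -1.000e-02  1.649e+01] gap 0.025925379780028283 shift [-0.   0.7  0.3] 0.8 turn [ 0.   -0.01 -0.01]
0.0011882407636689693 29.992783963680267
```

```bash
python3 -c "
from rig import env
print(env.sign_off())"
```

```text
the job is handed in; nothing more can be done
None
```

I pressed the green button fully down and released it, then picked the mallet up by its red band. It is now held level about 10 cm above the grille's centre, handle along the slats, and the job is handed in; the button coming back up was not checked in a picture.

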